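# Unload the vial plate from the sloped stand

### The arm

A 6-joint arm with a two-finger parallel gripper is mounted at the origin on the work surface. World frame = base frame: x ahead of the robot, y to its left, z up, the work surface at z = 0. Lengths are in m, angles in rad, forces in N, time in s.
With the tool pointing down it reaches from about 0.25 to 0.725 m from the base axis. Payload 4 kg.
Tool frame: the origin (TCP) lies between the finger pads; the fingertips stand 8 mm ahead of it and the grasp point (between the pads) lies 11 mm behind it; z points along the fingers, y is the direction in which the jaws open and shut (so a half turn about z gives the same grasp; the last joint's range is limited). The gripper opens to 85 mm and grips with 20 to 120 N. Pads are 22 mm wide; open, the fingers measure 114 mm over their backs; the gripper's body (76 mm by 85 mm) begins 54 mm behind the grasp point. The pads swing forward as they close: fully open they stand 13 mm farther back than shut.
Start: joints at [-1.267, 0.241, 0.005, 1.335, 0, 1.571], TCP at [0.15, -0.477, 0.239] pointing down, gripper open.
Joint ranges: [-2.72, 2.72], [-1.05, 1.87], [-1.09, 1.28], [-1.99, 2.15], [-1.42, 1.44], [-3.14, 3.14]. Speed limits (rad/s): [2.79, 2.79, 3.14, 3.14, 3.14, 3.14].

### API

Orientations are given as a unit quaternion [x, y, z, w].
In Python, from workcell import * gives the robot as it stands.
- The arm moves only by the tool send_rows, never from a script. Its argument "increments" is a list that holds one entry, the list of rows, each a list of 6 numbers: the shift along the tool's x, y, z in units of 50 mm (1.0 is 50 mm), then the turn, a rotation vector about the tool's x, y, z in units of 10 degrees (1.0 is 10 degrees). In form: [[[x, y, z, ax, ay, az], ...]]. A call has 1 to 8 rows; each row shifts and turns the commanded pose from where the row before left it, along the tool's axes as they then stand; what a row does not reach is not made up. A row lasts 1/8 s, in which the tool goes at most 62.5 mm and 10.7 degrees, less where a joint would pass 70% of its speed; a pose out of reach is approached as far as the arm can. A call with a number of a shift or a turn outside -1 to 1 is refused whole. A call with a gripper value outside its range is refused whole. "grip" is the closure, from 0 (fully open) to 1 (shut), set as the call begins (left out, the last holds). The fingers move at their own pace and stop on an object; the grip force is fixed at half the most. Time passes only in rows, so rows that do not move let the fingers close. It gives the time, the measured TCP pose, the force and the opening at its end, in the units of the state.
- get_obs(): the state, without advancing time (a new reading comes with each control period).
- camera(name): name is "side" or "top" or "wrist"; returns a dict with "color" (400x640x3 uint8, red, green, blue), "z_map" (400x640 float32, m along the optical axis (not along the pixel's ray), 0 where there is no reading), "intrinsics" (3x3 intrinsics, pixels), "dist" ([k1, k2, p1, p2, k3] as OpenCV has them; the pictures are not rectified), "pose" (4x4, takes a point from camera to world coordinates); the wrist camera has in their place "mount" (4x4, takes a point from camera to tool coordinates, whose origin is the TCP and whose axes are the flange's). Camera axes: x right, y down, z forward; pixel columns grow to the right and rows downward; lengths in m; the calibration is good to about 2 mm. A picture is of the moment at which its call begins: read the wrist's pose just before it.
- job_done(): hands the job in, once; it reports no verdict.
The state is a dict: "clock": time; "joint_pos": joint angles; "joint_vel": joint speeds; "tau": joint torques, N m; "eef_pos": TCP position; "tool_rot": TCP orientation; "ft_force": force on the tool from outside, world axes, zero at the start; "ft_torque": the same for the moment, N m; "grip_width": finger opening in m.
Only numpy, scipy, OpenCV 4.12 (cv2) and the standard library are available. Lean on these libraries where they do the work, as an engineer would, in place of code of your own. Each camera call takes 0.05 s, during which the arm holds its last target.

### The job

Swing the steel keeper on the sloped loading stand fully aside, then lift the aluminium vial plate by its handle block straight off along its two slanting locating pins, without cocking or forcing it. Lower it by hand (no dropping) into the empty white tray, let go and leave it lying flat on the tray's floor, handle up, with the keeper still aside; leave everything else where it stands.

Things in the scene. Friction and masses are not known exactly. Their poses are not given: they have to be found in the camera images.
- deck_c (a point): Centre of the top face of the fixed loading stand's deck (grey, 135 mm along the slope x 200 mm wide), 78 mm above the bench here. z: the deck's outward normal and the direction of the pins, leaning 30 degrees from vertical towards the stand's front, roughly towards the robot; x up the slope; y level. The pins stand at (x, y) = (-28, +48) and (+28, -48) mm: 8 mm thick, 40 mm high, round-tipped.
- plate_base (a point): Centre of the underside of the aluminium vial plate, 86 (x) x 128 (y) x 20 (z) mm, with rows of dark wells; 0.3 to 0.55 kg, balanced about its handle. z: its upward normal. It starts lying on the deck with its axes along the deck's, the pins passing through two 10 mm holes (1 mm play all round) and standing 20 mm out of its top.
- plate_grip (a point): Point to grip on the plate's handle block, 52 mm above the plate's underside, same axes as the plate. The block stands in the middle of the plate: 20 mm (x) x 36 mm (y), from 20 to 72 mm above the underside. Rigidly part of the plate.
- keeper (a joint): Angle of the keeper, a flat steel turn-button on the deck's +y side. 0 to 0.2 at the start: its short end (34 mm long, 14 mm wide) lies over the plate's edge. It grows to 1.5 at its stop as the long end with its post swings down the slope (towards deck -x, anticlockwise seen from above); the plate is free above 1.1. Stays where left; about 2 N at the post turns it.
- keeper_pivot (a point): Centre of the keeper's underside on its pivot, at deck (18, 84, 22.5) mm. The pivot axis is the deck's z. The keeper's bar is 6 mm thick.
- keeper_post (a point): Point on the axis of the keeper's black round post, 12 mm in diameter, which stands along the deck's z at the keeper's long end, 46 mm from the pivot axis. The post runs from 28.5 to 78.5 mm above the deck; this point is 58.5 mm above the deck.
- tray_in (a point): Centre of the inner floor of the shallow white tray, open on top, 165 (x) x 215 (y) mm outside, walls 5 mm thick and 24 mm high in all, the floor 5 mm above the bench; inside 155 x 205 mm. Level, does not move; z up, y along its longer side.
- amber_bottle: amber glass bottle, 68 mm across, 150 mm tall; bystander; origin at the centre of its underside
- beaker: open glass beaker, 66 mm across, 85 mm tall; bystander; origin at the centre of its underside
- jar: small closed glass jar, 44 mm across, 55 mm tall, standing between stand and tray; bystander; origin at the centre of its underside
- vial_box: cardboard box 100 x 140 x 45 mm; bystander; origin at the centre of its underside
- screwdriver: screwdriver lying on the bench; bystander
- wrench: steel wrench lying on the bench; bystander

How it is judged:
By the outcome, as a careful person would: the job done as asked, in the order asked, and still so for the second after the job is handed in, with the robot touching nothing.
It also fails if it takes over 59 s, if anything falls off the work surface, if the arm or the gripper's body presses on something with over 40 N, if the wrist force passes 120 N, or if a joint passes its speed limit or range.

## Working session

There is one attempt and no reset: what is moved stays moved. The work goes in short steps, Python scripts to look and compute and a tool call to move; the robot and the scene stay as the last step left them, time stands still between calls to the robot, and variables do not carry over. Pictures are saved under pics/ and viewed, and the job is handed in when it is done.

Besides the shell and the picture viewer there is one more tool, called as name([rows], argument=value, ...), one row to a line, values as JSON. send_rows: Moves the arm, as the interface text tells. Its arguments: {"type":"object","properties":{"increments":{"type":"array"},"grip":{"type":"number"}},"required":["increments"]}

```bash
mkdir -p pics; ls; python3 - <<'E'
from workcell import *
import cv2,numpy as np
o=get_obs();print(o)
for n in ["side","top","wrist"]:
    c=camera(n);cv2.imwrite(f"pics/{n}0.png",c["color"][:,:,::-1]);np.savez(f"{n}0.npz",**c)
    print(n,c["intrinsics"],c["dist"],c.get("pose",c.get("mount")))
E
```

```text
pics
{'clock': 0.0, 'joint_pos': array([-1.26699490e+00,  2.41420831e-01,  3.71436890e-03,  1.33515837e+00,
        3.35702765e-05,  1.57080186e+00]), 'joint_vel': array([ 1.93838395e-03, -5.55233154e-04,  2.85051696e-04, -2.84662027e-04,
       -1.89919514e-03, -1.52599228e-05]), 'tau': array([-1.00669899e-03, -3.72315502e+01,  2.52409691e+01,  1.67728920e-02,
        2.07230457e-06, -9.48047102e-06]), 'eef_pos': array([ 0.14940365, -0.47652384,  0.23840523]), 'tool_rot': array([ 9.88485146e-01,  1.51314398e-01, -1.39911109e-04, -1.02488220e-03]), 'ft_force': array([ 0.47478847, -0.28827123,  0.33873324]), 'ft_torque': array([-0.02294771, -0.00093074, -0.0310089 ]), 'grip_width': 0.08549341453789638}
side [[468.95846054   0.         323.91212482]
 [  0.         468.95846054 206.63330004]
 [  0.           0.           1.        ]] [0.03710612 0.         0.         0.         0.        ] [[-0.71428218 -0.43168344  0.5508633  -0.20623675]
 [-0.69982219  0.44850071 -0.55596404  0.76947263]
 [-0.00706211 -0.78262157 -0.62245772  0.96883263]
 [ 0.          0.          0.          1.      
[... 161 characters left out ...]
         0.         0.        ] [[-0.00860187 -0.99505967  0.09890534  0.41111273]
 [-0.99994746  0.00800804 -0.00639948 -0.00834887]
 [ 0.00557583 -0.09895519 -0.99507627  1.45911003]
 [ 0.          0.          0.          1.        ]]
wrist [[287.41809395   0.         317.41634443]
 [  0.         287.41809395 197.84295225]
 [  0.           0.           1.        ]] [-0.05049852  0.          0.          0.          0.        ] [[-9.55379140e-05 -9.53312264e-01 -3.01986288e-01  7.95415364e-02]
 [ 9.99999816e-01 -2.71878265e-04  5.41902046e-04  3.40337405e-04]
 [-5.98705374e-04 -3.01986181e-01  9.53312115e-01 -1.34160791e-01]
 [ 0.00000000e+00  0.00000000e+00  0.00000000e+00  1.00000000e+00]]
```

View pics/side0.png

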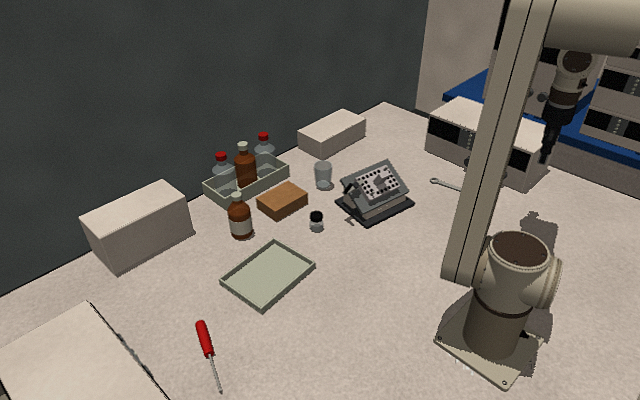

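View pics/top0.png

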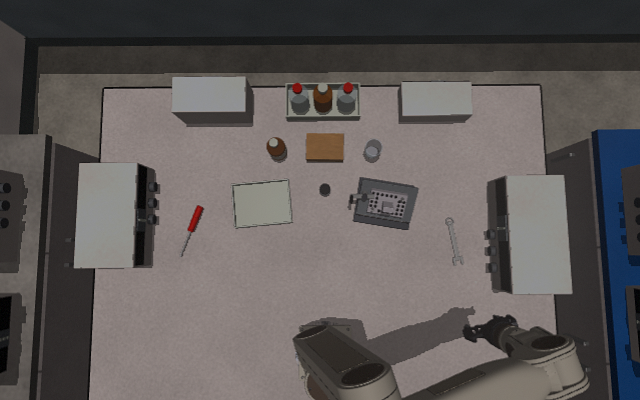

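View pics/wrist0.png

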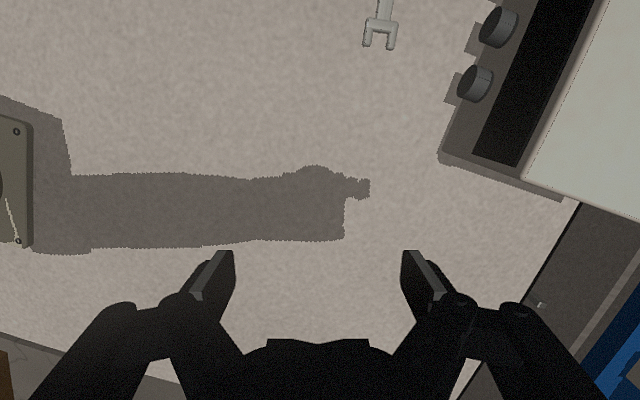

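Top view: the stand is at about (387,203) with the keeper on its left at (358,200). The empty tray is at (262,204), the jar at (325,189) and the box at (325,147). I'll zoom in.

```bash
cat > h.py <<'E'
import numpy as np,cv2
from scipy.spatial.transform import Rotation as R
def cloud(c,pose=None):
    K=c["intrinsics"];d=c["dist"];z=c["z_map"];P=c["pose"] if pose is None else pose
    h,w=z.shape;uv=np.stack(np.meshgrid(np.arange(w),np.arange(h)),-1).reshape(-1,1,2).astype(float)
    n=cv2.undistortPoints(uv,K,d).reshape(h,w,2)
    X=np.dstack([n*z[...,None],z]);X=X@P[:3,:3].T+P[:3,3];X[z==0]=np.nan
    return X
def wpose(o,c):
    T=np.eye(4);T[:3,:3]=R.from_quat(o["tool_rot"]).as_matrix();T[:3,3]=o["eef_pos"];return T@c["mount"]
def proj(c,pts,pose=None):
    P=np.linalg.inv(c["pose"] if pose is None else pose)
    q=np.atleast_2d(pts)@P[:3,:3].T+P[:3,3]
    return cv2.projectPoints(q.reshape(-1,1,3),np.zeros(3),np.zeros(3),c["intrinsics"],c["dist"])[0].reshape(-1,2)
E
python3 - <<'E'
from h import *
t=np.load("top0.npz");s=np.load("side0.npz")
a=cv2.resize(t["color"][165:240,340:430,::-1],None,fx=8,fy=8,interpolation=cv2.INTER_CUBIC);cv2.imwrite("pics/tz.png",a)
a=cv2.resize(s["color"][150:235,325:425,::-1],None,fx=7,fy=7,interpolation=cv2.INTER_CUBIC);cv2.imwrite("pics/sz.png",a)
X=cloud(t);np.set_printoptions(precision=4,suppress=True)
for u,v in [(262,204),(325,189),(276,147),(372,150),(325,147),(387,182),(387,226),(330,260)]: print(u,v,X[v,u])
Y=cloud(s)
for u,v in [(268,274),(316,218),(380,185),(376,222),(280,350)]: print(u,v,Y[v,u])
# tray: points in top with z between
m=(X[...,2]>0.017)&(X[...,2]<0.032);m[:,:225]=0;m[:,300:]=0;m[:172]=0;m[235:]=0
p=X[m][:,:2].astype(np.float32);print(len(p),cv2.minAreaRect(p))
E
```

```text
262 204 [0.541  0.234  0.0063]
325 189 [nan nan nan]
276 147 [0.731  0.1671 0.1231]
372 150 [ 0.7443 -0.1837  0.0077]
325 147 [ 0.7475 -0.0046  0.0484]
387 182 [ 0.6201 -0.2375  0.0115]
387 226 [ 0.4543 -0.2334  0.0129]
330 260 [ 0.3299 -0.0199 -0.0023]
268 274 [0.5457 0.2346 0.0074]
316 218 [0.5801 0.0104 0.056 ]
380 185 [ 0.522  -0.2211  0.0879]
376 222 [ 0.4694 -0.1448  0.0104]
280 350 [0.3396 0.3718 0.0028]
309 ((0.5447292923927307, 0.236272394657135), (0.16514457762241364, 0.21553489565849304), 5.175393581390381)
```

View pics/tz.png

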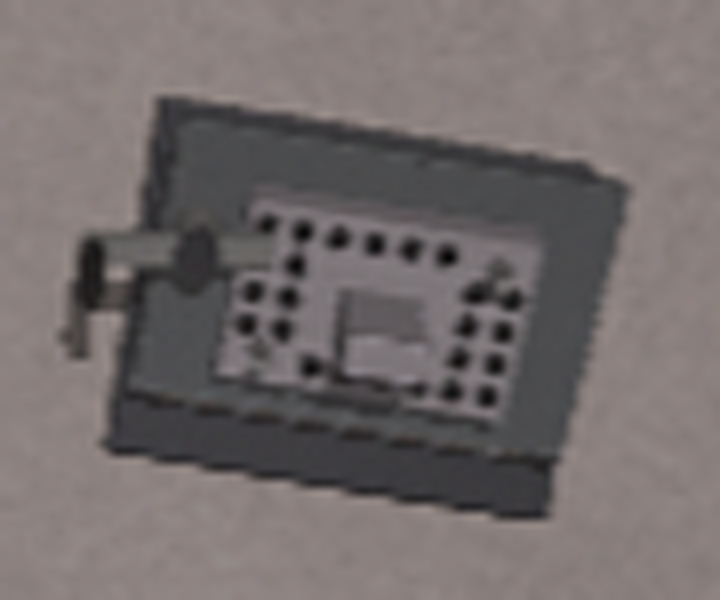

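View pics/sz.png

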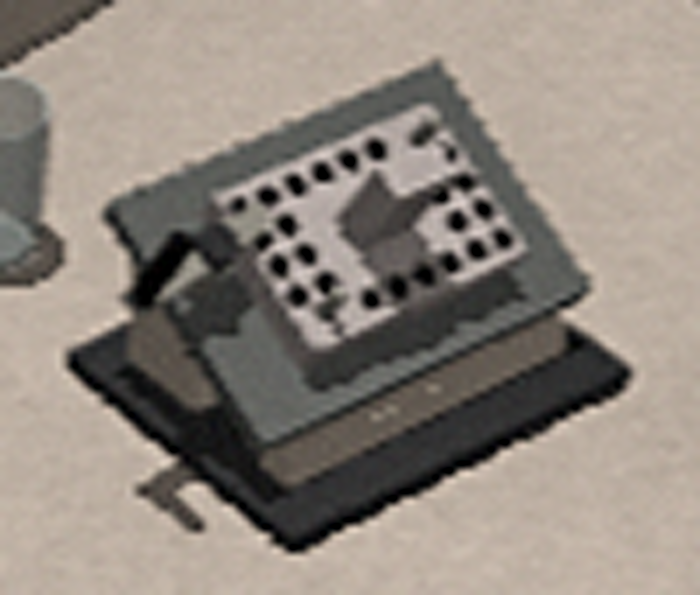

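```bash
cat >> h.py <<'E'
from scipy.optimize import least_squares
def frame(p):
    x,y,yaw,z=p[:4]
    xh=np.array([np.cos(yaw),np.sin(yaw),0]);yy=np.array([-np.sin(yaw),np.cos(yaw),0])
    zz=-0.5*xh+np.sqrt(.75)*np.array([0,0,1]);xx=np.cross(yy,zz)
    T=np.eye(4);T[:3,:3]=np.c_[xx,yy,zz];T[:3,3]=[x,y,z];return T
def box(q,c,h):
    d=np.abs(q-c)-h
    return np.linalg.norm(np.maximum(d,0),axis=-1)+np.minimum(d.max(-1),0)
def sdf(q):
    a=box(q,[0,0,-.003],[.0675,.1,.003]);b=box(q,[0,0,.01],[.043,.064,.01]);c=box(q,[0,0,.046],[.01,.018,.026])
    return np.minimum(np.minimum(a,b),c)
def fitstand(P,p0,extra=None):
    p=np.array(p0,float)
    for it in range(4):
        T=frame(p);q=(P-T[:3,3])@T[:3,:3]
        m=(np.abs(q[:,0])<.075)&(np.abs(q[:,1])<.068)&(q[:,2]>-.004-.004*(it<2))&(q[:,2]<.08)
        Q=P[m]
        f=lambda p:(lambda T:sdf((Q-T[:3,3])@T[:3,:3]))(frame(p))
        r=least_squares(f,p,loss="soft_l1",f_scale=.002,x_scale=[.01,.01,.1,.01]);p=r.x
    return p,np.median(np.abs(f(p))),m.sum()
E
python3 - <<'E'
from h import *
np.set_printoptions(precision=4,suppress=True)
for n in ["top","side"]:
    c=np.load(n+"0.npz");X=cloud(c).reshape(-1,3);X=X[~np.isnan(X[:,0])]
    for z in [.078]:
        p,e,k=fitstand(X,[.53,-.22,-.18,z]);print(n,p,np.degrees(p[2]),e,k)
E
```

```text
top [ 0.5412 -0.2214 -0.1694  0.079 ] -9.707947094874607 0.0015113772104515992 1273
side [ 0.5428 -0.2223 -0.165   0.0797] -9.456164031226775 0.0015099778755891745 1396
```

```bash
cat >> h.py <<'E'
def pose(o):
    T=np.eye(4);T[:3,:3]=R.from_quat(o["tool_rot"]).as_matrix();T[:3,3]=o["eef_pos"];return T
def deckpose(p,d,ang):
    """tool pose: TCP at deck coords d (m), tool z=-deck z, tool y at ang deg from deck x"""
    D=frame(p);a=np.radians(ang);y=np.array([np.cos(a),np.sin(a),0]);z=np.array([0,0,-1.]);x=np.cross(y,z)
    L=np.eye(4);L[:3,:3]=np.c_[x,y,z];L[:3,3]=d;return D@L
def plan(T0,T1,n):
    r=R.from_matrix(T0[:3,:3].T@T1[:3,:3]).as_rotvec();T=T0.copy();rows=[]
    for i in range(1,n+1):
        G=np.eye(4);G[:3,:3]=T0[:3,:3]@R.from_rotvec(r*i/n).as_matrix();G[:3,3]=T0[:3,3]+(T1[:3,3]-T0[:3,3])*i/n
        d=np.linalg.inv(T)@G
        row=np.round(np.r_[d[:3,3]/.05,np.degrees(R.from_matrix(d[:3,:3]).as_rotvec())/10],2)
        S=np.eye(4);S[:3,3]=row[:3]*.05;S[:3,:3]=R.from_rotvec(np.radians(row[3:]*10)).as_matrix();T=T@S
        rows.append(row.tolist())
    for i in range(0,n,8): print(rows[i:i+8])
    print("end",T[:3,3],"resid mm",np.linalg.norm(T[:3,3]-T1[:3,3])*1e3)
    return T
PS=[.542,-.222,-.167,.079]
E
python3 - <<'E'
from h import *
from workcell import *
o=get_obs()
T1=deckpose(PS,[.01,.07,.14],45);print(T1[:3,3])
plan(pose(o),T1,16)
E
```

```text
[ 0.49314936 -0.14277766  0.20524356]
[[0.53, -0.27, 0.04, -0.22, 0.03, -0.66], [0.57, -0.21, 0.04, -0.21, 0.04, -0.66], [0.58, -0.14, 0.03, -0.22, 0.03, -0.65], [0.59, -0.08, 0.03, -0.21, 0.03, -0.66], [0.6, -0.01, 0.04, -0.22, 0.04, -0.66], [0.6, 0.06, 0.04, -0.21, 0.03, -0.66], [0.58, 0.12, 0.04, -0.22, 0.03, -0.65], [0.57, 0.19, 0.06, -0.22, 0.04, -0.66]]
[[0.54, 0.25, 0.06, -0.21, 0.03, -0.66], [0.51, 0.31, 0.08, -0.22, 0.04, -0.66], [0.47, 0.36, 0.1, -0.21, 0.03, -0.65], [0.43, 0.41, 0.11, -0.22, 0.03, -0.66], [0.38, 0.45, 0.13, -0.21, 0.04, -0.66], [0.32, 0.48, 0.15, -0.22, 0.03, -0.66], [0.26, 0.51, 0.17, -0.21, 0.03, -0.65], [0.2, 0.53, 0.19, -0.22, 0.04, -0.66]]
end [ 0.49290069 -0.14297318  0.20541119] resid mm 0.35800359956106054
```

send_rows([
  [[0.53,-0.27,0.04,-0.22,0.03,-0.66],[0.57,-0.21,0.04,-0.21,0.04,-0.66],[0.58,-0.14,0.03,-0.22,0.03,-0.65],[0.59,-0.08,0.03,-0.21,0.03,-0.66],[0.6,-0.01,0.04,-0.22,0.04,-0.66],[0.6,0.06,0.04,-0.21,0.03,-0.66],[0.58,0.12,0.04,-0.22,0.03,-0.65],[0.57,0.19,0.06,-0.22,0.04,-0.66]],
])

```text
clock: 1.15
eef_pos: [0.3217, -0.3092, 0.222]
tool_rot: [0.807, 0.572, 0.045, 0.14]
ft_force: [0.0, 0.4, 0.4]
grip_width: 0.0851
```

send_rows([
  [[0.54,0.25,0.06,-0.21,0.03,-0.66],[0.51,0.31,0.08,-0.22,0.04,-0.66],[0.47,0.36,0.1,-0.21,0.03,-0.65],[0.43,0.41,0.11,-0.22,0.03,-0.66],[0.38,0.45,0.13,-0.21,0.04,-0.66],[0.32,0.48,0.15,-0.22,0.03,-0.66],[0.26,0.51,0.17,-0.21,0.03,-0.65],[0.2,0.53,0.19,-0.22,0.04,-0.66]],
])

```text
clock: 2.15
eef_pos: [0.4933, -0.1425, 0.2053]
tool_rot: [0.441, 0.859, 0.078, 0.247]
ft_force: [-1.1, -0.4, -0.3]
grip_width: 0.0856
```

send_rows([
  [[0,0,0,0,0,0],[0,0,0,0,0,0],[0,0,0,0,0,0]],
], grip=0.45)

```text
clock: 2.52
eef_pos: [0.4926, -0.144, 0.2058]
tool_rot: [0.443, 0.858, 0.078, 0.247]
ft_force: [1.0, 0.5, -0.4]
grip_width: 0.0469
```

```bash
python3 - <<'E'
from h import *
from workcell import *
np.set_printoptions(precision=4,suppress=True)
o=get_obs();c=camera("wrist")
P=wpose(o,c);np.savez("w1.npz",pose=P,**c)
print(o["clock"],o["joint_pos"],o["eef_pos"],o["grip_width"],o["ft_force"])
X=cloud(c,P).reshape(-1,3);X=X[~np.isnan(X[:,0])]
p,e,k=fitstand(X,PS);print(p,np.degrees(p[2]),e,k)
im=c["color"][:,:,::-1].copy()
D=frame(p)
def dd(pt,col):
    q=proj(c,D[:3,:3]@np.array(pt)+D[:3,3],P)[0];cv2.circle(im,tuple(int(round(v)) for v in q),2,col,-1)
for a in [(-.028,.048,.04),(.028,-.048,.04)]: dd(a,(0,0,255))
for sx in (-1,1):
  for sy in (-1,1): dd((.043*sx,.064*sy,.02),(0,255,0));dd((.01*sx,.018*sy,.072),(255,0,0));dd((.0675*sx,.1*sy,0),(0,255,255))
for th in (0,.1,.2): dd((.018-.046*np.sin(th),.084+.046*np.cos(th),.0785),(255,0,255))
cv2.imwrite("pics/w1.png",im)
E
```

```text
2.525 [-0.3303 -0.0596 -0.5676  0.5445  0.0796  0.6449] [ 0.4926 -0.144   0.2058] 0.0469307665335874 [ 1.0109  0.4899 -0.4268]
[ 0.5426 -0.2252 -0.1701  0.0777] -9.74641467135939 0.000447194093764482 13992
```

View pics/w1.png

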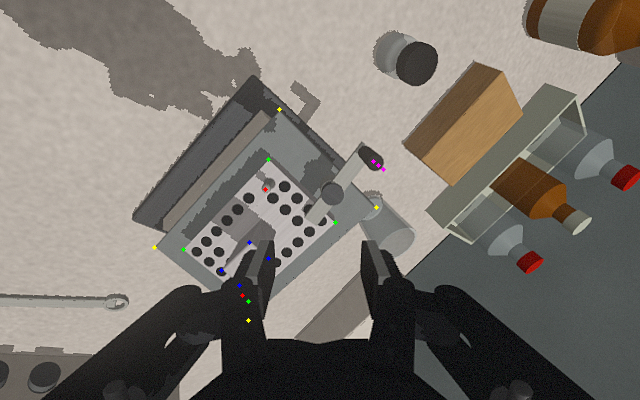

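```bash
python3 - <<'E'
from h import *
np.set_printoptions(precision=4,suppress=True)
c=np.load("w1.npz");p=[.5426,-.2252,-.1701,.0777];D=frame(p)
X=cloud(c,c["pose"]);q=(X-D[:3,3])@D[:3,:3]
m=(q[...,1]>.09)&(q[...,1]<.16)&(abs(q[...,0])<.06)
t=m&(q[...,2]>.073)&(q[...,2]<.085)
print(t.sum(),np.median(q[t],0),q[t].min(0),q[t].max(0))
t=m&(q[...,2]>.035)&(q[...,2]<.073);s=q[t];print(t.sum())
f=lambda v:np.hypot(s[:,0]-v[0],s[:,1]-v[1])-.006
r=least_squares(f,[.01,.13],loss="soft_l1",f_scale=.001);print(r.x,np.median(abs(r.fun)))
v=r.x;print("theta",np.arctan2(.018-v[0],v[1]-.084),np.hypot(.018-v[0],v[1]-.084))
im=c["color"][110:230,300:440,::-1];cv2.imwrite("pics/pz.png",cv2.resize(im,None,fx=5,fy=5))
E
```

```text
245 [0.0101 0.1295 0.078 ] [0.005  0.124  0.0731] [0.0165 0.1352 0.0799]
145
[0.0111 0.1295] 0.00012941175021891071
theta 0.15000532974904512 0.0460098436829847
```

View pics/pz.png

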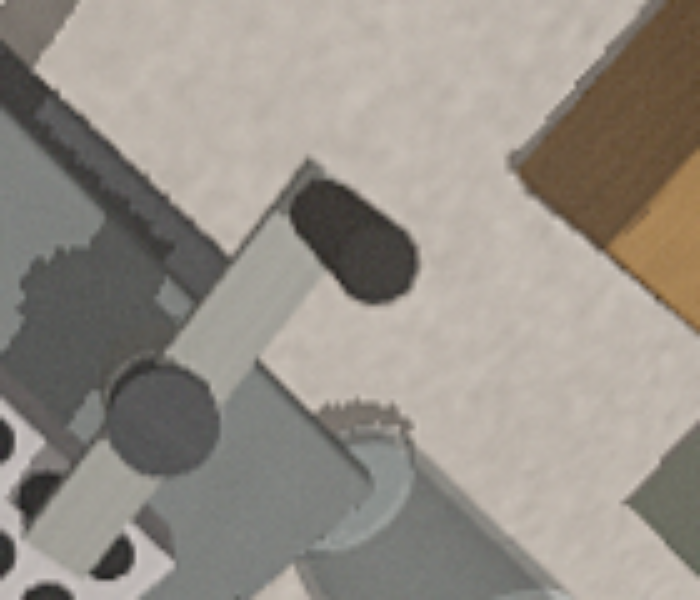

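```bash
cat >> h.py <<'E'
PS=[.5426,-.2252,-.1701,.0777]
E
python3 - <<'E'
from h import *
from workcell import *
o=get_obs()
T=plan(pose(o),deckpose(PS,[.011,.1295,.12],45),3)
plan(T,deckpose(PS,[.011,.1295,.0475],45),3)
E
```

```text
[[0.27, 0.28, 0.15, 0.0, 0.0, 0.0], [0.26, 0.28, 0.15, 0.0, 0.0, 0.01], [0.27, 0.28, 0.15, 0.0, 0.0, -0.0]]
end [ 0.51477695 -0.08906254  0.18711798] resid mm 0.03815684589886457
[[0.0, 0.0, 0.48, 0.0, 0.0, -0.0], [0.0, 0.0, 0.49, 0.0, 0.0, -0.0], [0.0, 0.0, 0.48, 0.0, 0.0, -0.0]]
end [ 0.55053712 -0.09522266  0.12435243] resid mm 0.07197507009934266
```

send_rows([
  [[0.27,0.28,0.15,0,0,0],[0.26,0.28,0.15,0,0,0.01],[0.27,0.28,0.15,0,0,0],[0,0,0,0,0,0],[0,0,0,0,0,0]],
])

```text
clock: 3.2
eef_pos: [0.5149, -0.089, 0.1872]
tool_rot: [0.444, 0.858, 0.078, 0.247]
ft_force: [-0.4, -0.0, 0.1]
grip_width: 0.0468
```

send_rows([
  [[0,0,0.32,0,0,0],[0,0,0.33,0,0,0],[0,0,0.32,0,0,0],[0,0,0.24,0,0,0],[0,0,0.24,0,0,0],[0,0,0,0,0,0],[0,0,0,0,0,0]],
])

```text
clock: 4.08
eef_pos: [0.5509, -0.0946, 0.1244]
tool_rot: [0.444, 0.858, 0.079, 0.247]
ft_force: [0.2, -0.5, 0.3]
grip_width: 0.0469
```

```bash
python3 - <<'E'
from h import *
from workcell import *
np.set_printoptions(precision=4,suppress=True)
o=get_obs();c=camera("wrist");P=wpose(o,c)
D=frame(PS);print(o["clock"],(o["eef_pos"]-D[:3,3])@D[:3,:3],o["grip_width"],o["ft_force"])
cv2.imwrite("pics/w2.png",c["color"][:,:,::-1])
E
```

```text
4.075 [0.0112 0.1301 0.0474] 0.046939689434607086 [ 0.2107 -0.5418  0.3121]
```

View pics/w2.png

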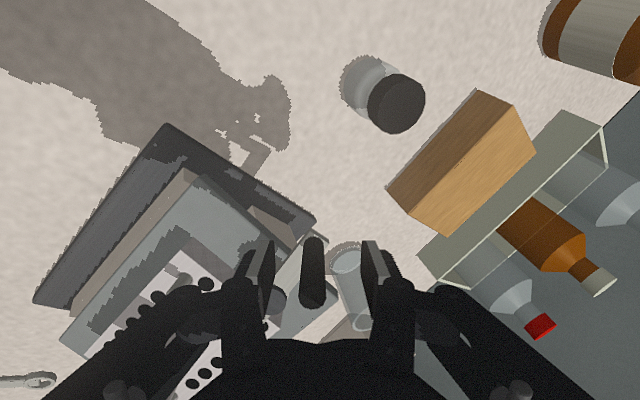

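The post stands between the pads at (312,272). I'll close the opening to about 25 mm and sweep the arc.

```bash
python3 - <<'E'
from h import *
from workcell import *
T=deckpose(PS,[.0112,.1301,.0474],45)
for th in np.linspace(.3,1.5,9):
    print(round(th,2),end=' ');off=.0046
    T=plan(T,deckpose(PS,[.018-.046*np.sin(th)-off,.084+.046*np.cos(th)-off,.0475],45),1)
E
```

```text
0.3 [[0.07, -0.26, -0.0, 0.0, -0.0, 0.0]]
end [ 0.53972952 -0.09951773  0.11851597] resid mm 0.2933941300952498
0.45 [[0.05, -0.12, -0.0, 0.0, -0.0, 0.0]]
end [ 0.53418053 -0.10107575  0.11551077] resid mm 0.18620182894918375
0.6 [[0.04, -0.14, -0.0, 0.0, -0.0, 0.0]]
end [ 0.52815022 -0.10362729  0.11232879] resid mm 0.28619791613624374
0.75 [[0.01, -0.13, -0.0, 0.0, -0.0, 0.0]]
end [ 0.52320728 -0.10708306  0.10985392] resid mm 0.20505018292518526
0.9 [[-0.0, -0.14, -0.0, 0.0, -0.0, 0.0]]
end [ 0.51814464 -0.11123573  0.10737904] resid mm 0.2369428185400401
1.05 [[-0.03, -0.14, -0.0, 0.0, -0.0, 0.0]]
end [ 0.51380775 -0.11658925  0.1054345 ] resid mm 0.2018237031146528
1.2 [[-0.05, -0.13, -0.0, 0.0, -0.0, 0.0]]
end [ 0.51031632 -0.12244672  0.10402028] resid mm 0.28190442816076383
1.35 [[-0.06, -0.12, -0.0, 0.0, -0.0, 0.0]]
end [ 0.50742841 -0.12840784  0.10295962] resid mm 0.14294643623759415
1.5 [[-0.08, -0.11, -0.0, 0.0, -0.0, 0.0]]
end [ 0.50538597 -0.13487291  0.10242929] resid mm 0.19794031361249612
```

send_rows([
  [[0,0,0,0,0,0],[0,0,0,0,0,0],[0.07,-0.26,0,0,0,0],[0.05,-0.12,0,0,0,0],[0.04,-0.14,0,0,0,0],[0,0,0,0,0,0]],
], grip=0.7)

```text
clock: 4.88
eef_pos: [0.5269, -0.1043, 0.1114]
tool_rot: [0.444, 0.858, 0.078, 0.246]
ft_force: [0.3, 0.7, -0.5]
grip_width: 0.0253
```

send_rows([
  [[0.01,-0.13,0,0,0,0],[0,-0.14,0,0,0,0],[-0.03,-0.14,0,0,0,0],[-0.05,-0.13,0,0,0,0],[-0.06,-0.12,0,0,0,0],[-0.08,-0.11,0,0,0,0],[0,0,0,0,0,0],[0,0,0,0,0,0]],
])

```text
clock: 5.88
eef_pos: [0.5054, -0.1354, 0.1022]
tool_rot: [0.444, 0.858, 0.078, 0.247]
ft_force: [-0.1, -0.4, 0.3]
grip_width: 0.0256
```

```bash
cat >> h.py <<'E'
def post(c,P):
    D=frame(PS);X=cloud(c,P);q=(X-D[:3,3])@D[:3,:3]
    best=None
    for th in np.linspace(0,1.55,32):
        v0=np.array([.018-.046*np.sin(th),.084+.046*np.cos(th)])
        m=(q[...,2]>.03)&(q[...,2]<.082)&(np.hypot(q[...,0]-v0[0],q[...,1]-v0[1])<.0075)
        n=m.sum()
        if best is None or n>best[0]: best=(n,th,np.median(q[m],0) if n else None)
    return best
E
python3 - <<'E'
from h import *
from workcell import *
np.set_printoptions(precision=4,suppress=True)
o=get_obs();c=camera("wrist");P=wpose(o,c)
D=frame(PS);print(o["clock"],(o["eef_pos"]-D[:3,3])@D[:3,:3],o["grip_width"],o["ft_force"]@D[:3,:3])
print(post(c,P))
cv2.imwrite("pics/w3.png",c["color"][:,:,::-1])
E
```

```text
5.875 [-0.0327  0.0822  0.0472] 0.025592219749373462 [ 0.0944 -0.4142  0.2737]
(np.int64(1868), np.float64(1.4500000000000002), array([-0.0302,  0.0915,  0.0681]))
```

View pics/w3.png

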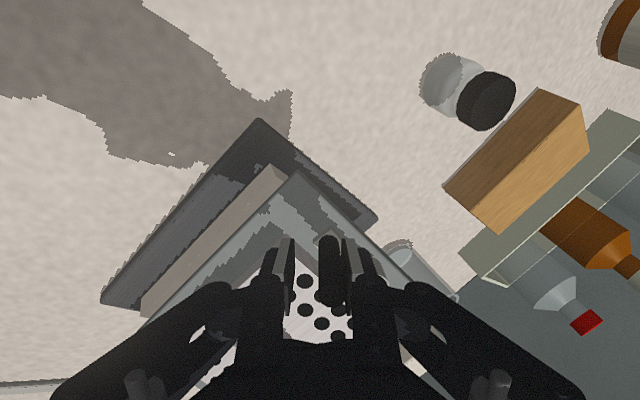

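send_rows([
  [[-0.03,-0.03,0,0,0,0],[-0.02,-0.02,0,0,0,0],[0,0,0,0,0,0]],
])

```text
clock: 6.3
eef_pos: [0.5052, -0.1378, 0.1024]
tool_rot: [0.443, 0.858, 0.079, 0.247]
ft_force: [2.1, 2.7, 0.2]
grip_width: 0.0255
```

```bash
python3 - <<'E'
from h import *
from workcell import *
np.set_printoptions(precision=4,suppress=True)
o=get_obs();c=camera("wrist");P=wpose(o,c)
D=frame(PS);print(o["clock"],(o["eef_pos"]-D[:3,3])@D[:3,:3],o["grip_width"],o["ft_force"]@D[:3,:3])
print(post(c,P))
X=cloud(c,P);q=(X-D[:3,3])@D[:3,:3]
m=(q[...,2]>.05)&(q[...,2]<.075)&(np.hypot(q[...,0]+.028,q[...,1]-.089)<.009);s=q[m]
r=least_squares(lambda v:np.hypot(s[:,0]-v[0],s[:,1]-v[1])-.006,[-.028,.087],loss="soft_l1",f_scale=.001);v=r.x;print(v,np.arctan2(.018-v[0],v[1]-.084),np.hypot(.018-v[0],v[1]-.084))
E
```

```text
6.3 [-0.0324  0.0798  0.0472] 0.02552828963526023 [ 1.4777  2.9816 -0.648 ]
(np.int64(1867), np.float64(1.4500000000000002), array([-0.0303,  0.0907,  0.0699]))
[-0.0274  0.0876] 1.4922755554075342 0.04558121432849434
```

send_rows([
  [[0.05,0.05,0,0,0,0],[0,0,-0.3,0,0,0],[0,0,-0.5,0,0,0],[0,0,-0.5,0,0,0],[0,0,-0.5,0,0,0],[0,0,-0.1,0,0,0],[0,0,0,0,0,0]],
])

```text
clock: 7.22
eef_pos: [0.4586, -0.1271, 0.1844]
tool_rot: [0.444, 0.858, 0.078, 0.247]
ft_force: [0.7, -0.7, -0.6]
grip_width: 0.0257
```

```bash
python3 - <<'E'
from h import *
from workcell import *
np.set_printoptions(precision=4,suppress=True)
o=get_obs()
D=frame(PS);print(o["clock"],(o["eef_pos"]-D[:3,3])@D[:3,:3])
plan(pose(o),deckpose(PS,[0,0,.14],0),7)
E
```

```text
7.225 [-0.0327  0.0825  0.1421]
[[-0.23, -0.1, 0.01, 0.0, 0.0, 0.64], [-0.25, -0.07, 0.0, 0.0, 0.0, 0.65], [-0.25, -0.05, 0.01, 0.0, 0.0, 0.64], [-0.25, -0.02, 0.0, 0.0, 0.0, 0.64], [-0.25, 0.01, 0.01, 0.0, 0.0, 0.65], [-0.25, 0.04, 0.01, 0.0, 0.0, 0.64], [-0.25, 0.07, 0.0, 0.01, 0.0, 0.65]]
end [ 0.4737 -0.2135  0.1992] resid mm 0.31549426492562815
```

send_rows([
  [[-0.23,-0.1,0.01,0,0,0.64],[-0.25,-0.07,0,0,0,0.65],[-0.25,-0.05,0.01,0,0,0.64],[-0.25,-0.02,0,0,0,0.64],[-0.25,0.01,0.01,0,0,0.65],[-0.25,0.04,0.01,0,0,0.64],[-0.25,0.07,0,0,0,0.65],[0,0,0,0,0,0]],
], grip=0)

```text
clock: 8.22
eef_pos: [0.4738, -0.2139, 0.1979]
tool_rot: [0.739, 0.622, 0.167, 0.197]
ft_force: [-0.2, 0.2, -0.4]
grip_width: 0.0854
```

send_rows([
  [[0,0,0,0,0,0],[0,0,0,0,0,0]],
])

```text
clock: 8.48
eef_pos: [0.4735, -0.2127, 0.1986]
tool_rot: [0.738, 0.623, 0.167, 0.197]
ft_force: [0.0, -0.1, 0.1]
grip_width: 0.0852
```

```bash
python3 - <<'E'
from h import *
from workcell import *
np.set_printoptions(precision=4,suppress=True)
o=get_obs();c=camera("wrist")
P=wpose(o,c);np.savez("w4.npz",wp=P,**c)
D=frame(PS);T=pose(o)
print(o["clock"],o["joint_pos"],(o["eef_pos"]-D[:3,3])@D[:3,:3],o["grip_width"]);print(D[:3,:3].T@T[:3,:3])
X=cloud(c,P);X[280:]=np.nan;q=(X-D[:3,3])@D[:3,:3]
Y=X.reshape(-1,3);Y=Y[~np.isnan(Y[:,0])]
p,e,k=fitstand(Y,PS);print(p,np.degrees(p[2]),e,k)
s=q[(abs(q[...,0])<.02)&(abs(q[...,1])<.03)&(q[...,2]>.065)&(q[...,2]<.08)]
print("handle top",len(s),np.percentile(s,[1,50,99],axis=0) if len(s) else 0)
print(post(c,P))
cv2.imwrite("pics/w4.png",c["color"][:,:,::-1])
E
```

```text
8.475 [-0.5207 -0.0254 -0.5529  0.5473  0.1736  1.2633] [-0.0004  0.0006  0.1398] 0.08523791641902952
[[-0.0006  1.     -0.0005]
 [ 1.      0.0006  0.0012]
 [ 0.0012 -0.0005 -1.    ]]
[ 0.5428 -0.2254 -0.1721  0.0778] -9.86274814974009 0.0004694948117914652 18457
handle top 1214 [[-0.0097 -0.0168  0.067 ]
 [ 0.0002  0.0021  0.0717]
 [ 0.01    0.0183  0.0732]]
(np.int64(396), np.float64(1.5), array([-0.0259,  0.0868,  0.0776]))
```

View pics/w4.png

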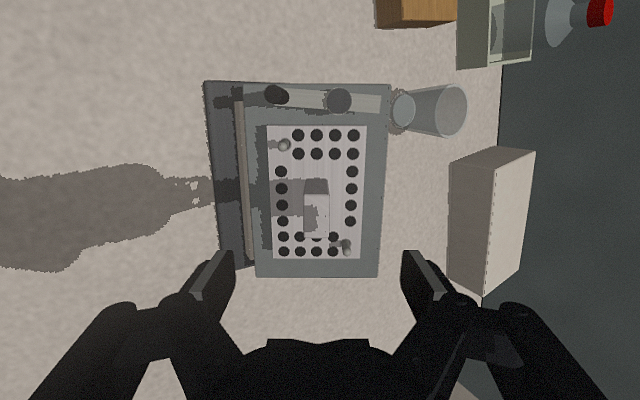

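Keeper is fully aside: post at (277,95), pivot at (340,100), off the plate. Descending along the deck normal.

send_rows([
  [[0,0.01,0.5,0,0,0],[0,0,0.5,0,0,0],[0,0,0.4,0,0,0],[0,0,0.3,0,0,0],[0,0,0.27,0,0,0],[0,0,0,0,0,0],[0,0,0,0,0,0]],
])

```text
clock: 9.4
eef_pos: [0.5229, -0.2217, 0.1146]
tool_rot: [0.739, 0.622, 0.167, 0.198]
ft_force: [0.5, -0.3, -0.0]
grip_width: 0.0854
```

send_rows([
  [[0,0,0,0,0,0],[0,0,0,0,0,0],[0,0,0,0,0,0],[0,0,0,0,0,0],[0,0,0,0,0,0],[0,0,0,0,0,0]],
], grip=1)

```text
clock: 10.15
eef_pos: [0.5215, -0.2215, 0.1136]
tool_rot: [0.739, 0.622, 0.167, 0.197]
ft_force: [-5.1, 0.0, 3.5]
grip_width: 0.0194
```

```bash
python3 - <<'E'
from h import *
from workcell import *
np.set_printoptions(precision=4,suppress=True)
o=get_obs()
D=frame(PS);T=pose(o)
print(o["clock"],(o["eef_pos"]-D[:3,3])@D[:3,:3],o["grip_width"],o["ft_force"]@D[:3,:3],o["ft_torque"]);print(D[:3,:3].T@T[:3,:3])
c=camera("wrist");cv2.imwrite("pics/w5.png",c["color"][:,:,::-1])
E
```

```text
10.15 [-0.0006  0.0001  0.0419] 0.019402662918368226 [-2.6089 -0.8234  5.5486] [0.1049 0.8838 0.0219]
[[ 0.0012  1.     -0.0017]
 [ 1.     -0.0012  0.0003]
 [ 0.0003 -0.0017 -1.    ]]
```

View pics/w5.png

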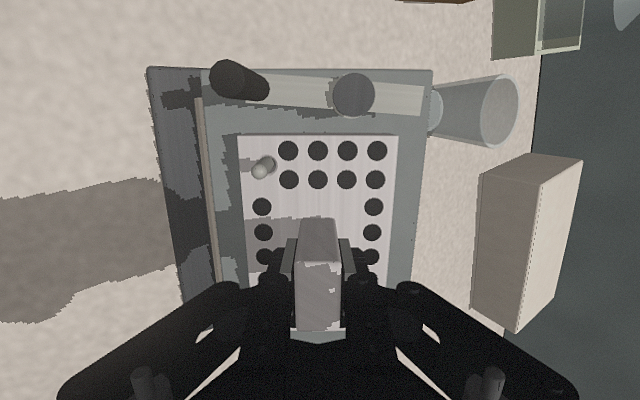

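send_rows([
  [[0,0,-0.05,0,0,0],[0,0,-0.05,0,0,0],[0,0,-0.05,0,0,0],[0,0,0,0,0,0]],
])

```text
clock: 10.7
eef_pos: [0.5181, -0.2207, 0.1199]
tool_rot: [0.739, 0.622, 0.167, 0.197]
ft_force: [-2.2, 1.0, -3.5]
grip_width: 0.0192
```

```bash
cat > st.py <<'E'
from h import *
from workcell import *
np.set_printoptions(precision=4,suppress=True)
o=get_obs();D=frame(PS);T=pose(o)
print(o["clock"],(o["eef_pos"]-D[:3,3])@D[:3,:3],o["grip_width"],"F deck",o["ft_force"]@D[:3,:3],"M deck",o["ft_torque"]@D[:3,:3]);print(D[:3,:3].T@T[:3,:3])
E
python3 st.py
```

```text
10.7 [-0.0005  0.0003  0.049 ] 0.01922438118432237 F deck [-3.7831  0.6031 -1.875 ] M deck [ 0.0483  1.4955 -0.005 ]
[[ 0.001   1.     -0.0017]
 [ 1.     -0.001   0.0008]
 [ 0.0008 -0.0017 -1.    ]]
```

send_rows([
  [[0,-0.01,-0.1,0,0,0],[0,0,-0.1,0,0,0],[0,0,-0.1,0,0,0],[0,0,0,0,0,0]],
])

```text
clock: 11.2
eef_pos: [0.5105, -0.2194, 0.1334]
tool_rot: [0.739, 0.622, 0.167, 0.197]
ft_force: [-5.4, 1.3, -4.4]
grip_width: 0.019
```

```bash
python3 st.py
```

```text
11.2 [-0.0004  0.0002  0.0646] 0.019015046934697147 F deck [-7.01    0.3817 -1.0118] M deck [ 0.0358  1.8105 -0.0684]
[[ 0.0008  1.     -0.0004]
 [ 1.     -0.0008  0.0006]
 [ 0.0006 -0.0004 -1.    ]]
```

send_rows([
  [[0,-0.02,0,0,0,0],[0,0,0,0,0,0],[0,0,0,0,0,0]],
])

```text
clock: 11.58
eef_pos: [0.5106, -0.2196, 0.133]
tool_rot: [0.739, 0.622, 0.167, 0.198]
ft_force: [-2.4, 1.0, -4.6]
grip_width: 0.0192
```

```bash
python3 st.py
```

```text
11.575 [-0.0005  0.0001  0.0642] 0.0192046625398862 F deck [-4.4847  0.6154 -2.7097] M deck [ 0.059   1.4972 -0.0858]
[[ 0.0004  1.      0.0009]
 [ 1.     -0.0004  0.0006]
 [ 0.0006  0.0009 -1.    ]]
```

send_rows([
  [[0,-0.02,0,0,0,0],[0,0,0,0,0,0],[0,0,-0.06,0,0,0],[0,0,-0.06,0,0,0],[0,0,0,0,0,0]],
])

```text
clock: 12.2
eef_pos: [0.5068, -0.2191, 0.1382]
tool_rot: [0.739, 0.622, 0.167, 0.198]
ft_force: [-0.6, -0.4, -4.9]
grip_width: 0.0194
```

```bash
python3 st.py
```

```text
12.2 [-0.0012 -0.      0.0706] 0.01935899696271633 F deck [-2.8509 -0.4857 -3.9692] M deck [-0.0051  1.0309  0.0501]
[[ 0.0004  1.      0.0016]
 [ 1.     -0.0004  0.0002]
 [ 0.0002  0.0016 -1.    ]]
```

Force is now just the plate's weight (about 4.9 N straight down), so nothing is binding. Continuing up the pins.

send_rows([
  [[0,0,-0.08,0,0,0],[0,0,-0.08,0,0,0],[0,0,-0.08,0,0,0],[0,0,0,0,0,0]],
])

```text
clock: 12.7
eef_pos: [0.5008, -0.218, 0.1486]
tool_rot: [0.739, 0.622, 0.167, 0.198]
ft_force: [-0.8, 0.2, -4.4]
grip_width: 0.0193
```

```bash
python3 st.py
```

```text
12.7 [-0.0013 -0.      0.0826] 0.019300779749382706 F deck [-2.9525  0.0102 -3.425 ] M deck [-0.009   0.9875  0.0215]
[[ 0.0005  1.      0.0015]
 [ 1.     -0.0005  0.0002]
 [ 0.0002  0.0015 -1.    ]]
```

send_rows([
  [[0,0,-0.15,0,0,0],[0,0,-0.25,0,0,0],[0,0,-0.3,0,0,0],[0,0,-0.2,0,0,0],[0,0,-0.1,0,0,0],[0,0,0,0,0,0]],
])

```text
clock: 13.45
eef_pos: [0.476, -0.2138, 0.1918]
tool_rot: [0.739, 0.622, 0.167, 0.198]
ft_force: [-0.5, -0.4, -3.7]
grip_width: 0.0194
```

```bash
python3 st.py; python3 - <<'E'
from h import *
from workcell import *
o=get_obs();c=camera("side");cv2.imwrite("pics/s2.png",cv2.resize(c["color"][120:260,260:460,::-1],None,fx=4,fy=4))
c=camera("wrist");cv2.imwrite("pics/w6.png",c["color"][:,:,::-1])
def down(x,y,z,yaw):
    a=np.radians(yaw);Y=np.array([np.cos(a),np.sin(a),0]);Z=np.array([0,0,-1.]);T=np.eye(4);T[:3,:3]=np.c_[np.cross(Y,Z),Y,Z];T[:3,3]=x,y,z;return T
T=plan(pose(o),down(.50,-.03,.23,-2),10)
T=plan(T,down(.545,.236,.19,5.2),14)
E
```

```text
13.45 [-0.0014 -0.      0.1326] 0.019386052708764163 F deck [-2.2117 -0.5164 -2.949 ] M deck [-0.0149  1.0371  0.021 ]
[[ 0.0005  1.      0.0014]
 [ 1.     -0.0005  0.0002]
 [ 0.0002  0.0014 -1.    ]]
[[0.37, 0.03, -0.07, 0.3, 0.02, -0.08], [0.37, 0.02, -0.08, 0.3, 0.02, -0.07], [0.37, 0.03, -0.07, 0.3, 0.02, -0.08], [0.37, 0.03, -0.07, 0.3, 0.02, -0.07], [0.37, 0.03, -0.08, 0.3, 0.02, -0.08], [0.37, 0.03, -0.07, 0.3, 0.02, -0.08], [0.37, 0.03, -0.08, 0.3, 0.02, -0.07], [0.37, 0.03, -0.07, 0.3, 0.02, -0.08]]
[[0.37, 0.03, -0.08, 0.3, 0.02, -0.07], [0.37, 0.04, -0.07, 0.3, 0.02, -0.08]]
end [ 0.50012047 -0.02994313  0.22982201] resid mm 0.22232298172841725
[[0.38, 0.05, 0.06, 0.0, 0.0, -0.05], [0.38, 0.05, 0.05, 0.0, 0.0, -0.05], [0.38, 0.06, 0.06, 0.0, 0.0, -0.05], [0.38, 0.06, 0.06, 0.0, 0.0, -0.06], [0.38, 0.07, 0.05, 0.0, 0.0, -0.05], [0.38, 0.07, 0.06, 0.0, 0.0, -0.05], [0.38, 0.07, 0.06, 0.0, 0.0, -0.05], [0.38, 0.07, 0.05, 0.0, 0.0, -0.05]]
[[0.38, 0.08, 0.06, 0.0, 0.0, -0.05], [0.37, 0.08, 0.06, 0.0, 0.0, -0.05], [0.38, 0.09, 0.05, 0.0, 0.0, -0.06], [0.38, 0.08, 0.06, 0.0, 0.0, -0.05], [0.37, 0.1, 0.06, 0.0, 0.0, -0.05], [0.37, 0.09, 0.06, 0.0, 0.0, -0.05]]
end [0.54493051 0.23584411 0.18975751] resid mm 0.29653023800807105
```

View pics/s2.png

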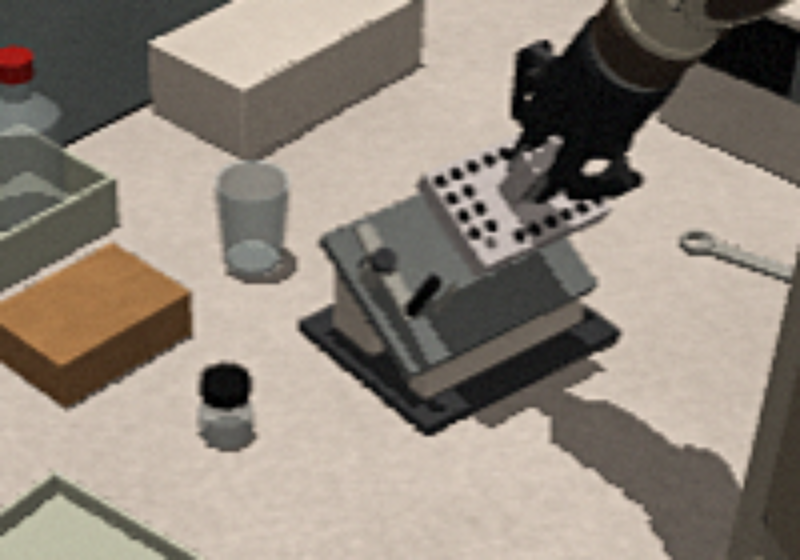

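View pics/w6.png

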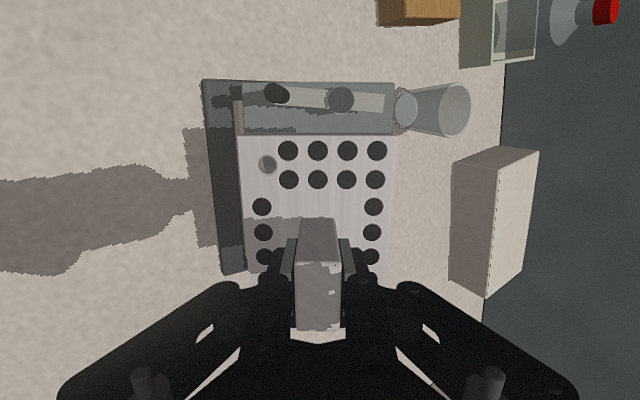

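send_rows([
  [[0,0,-0.4,0,0,0],[0,0,-0.4,0,0,0],[0,0,0,0,0,0]],
])

```text
clock: 13.92
eef_pos: [0.4569, -0.2107, 0.2271]
tool_rot: [0.738, 0.622, 0.168, 0.199]
ft_force: [1.6, -0.0, -5.0]
grip_width: 0.0191
```

```bash
cat >> h.py <<'E'
def down(x,y,z,yaw):
    a=np.radians(yaw);Y=np.array([np.cos(a),np.sin(a),0]);Z=np.array([0,0,-1.]);T=np.eye(4);T[:3,:3]=np.c_[np.cross(Y,Z),Y,Z];T[:3,3]=x,y,z;return T
E
python3 - <<'E'
from h import *
from workcell import *
o=get_obs()
T=plan(pose(o),down(.50,-.03,.23,-2),10)
T=plan(T,down(.53,.236,.20,5.2),14)
E
```

```text
[[0.37, 0.02, 0.01, 0.3, 0.02, -0.08], [0.37, 0.03, 0.0, 0.3, 0.02, -0.07], [0.37, 0.04, 0.01, 0.3, 0.02, -0.08], [0.37, 0.04, 0.01, 0.3, 0.02, -0.07], [0.37, 0.04, 0.0, 0.31, 0.02, -0.08], [0.37, 0.05, 0.0, 0.3, 0.02, -0.08], [0.37, 0.05, 0.01, 0.3, 0.02, -0.07], [0.36, 0.06, -0.0, 0.3, 0.02, -0.08]]
[[0.37, 0.07, -0.01, 0.3, 0.03, -0.07], [0.36, 0.07, 0.0, 0.3, 0.02, -0.08]]
end [ 0.50014202 -0.03020034  0.23009784] resid mm 0.264346198671791
[[0.38, 0.03, 0.04, 0.0, -0.0, -0.05], [0.38, 0.03, 0.05, 0.0, -0.0, -0.05], [0.38, 0.04, 0.04, 0.0, -0.0, -0.05], [0.38, 0.04, 0.04, 0.0, -0.0, -0.06], [0.38, 0.04, 0.05, 0.0, -0.0, -0.05], [0.38, 0.05, 0.04, 0.0, -0.0, -0.05], [0.38, 0.05, 0.04, 0.0, -0.0, -0.05], [0.38, 0.05, 0.05, 0.0, -0.0, -0.05]]
[[0.38, 0.06, 0.04, 0.0, -0.0, -0.05], [0.38, 0.06, 0.04, 0.0, -0.0, -0.05], [0.38, 0.06, 0.05, 0.0, -0.0, -0.06], [0.37, 0.07, 0.04, 0.0, -0.0, -0.05], [0.38, 0.07, 0.04, 0.0, -0.0, -0.05], [0.37, 0.07, 0.05, 0.0, -0.0, -0.05]]
end [0.52991747 0.23576281 0.19981668] resid mm 0.3109316604797566
```

send_rows([
  [[0.37,0.02,0.01,0.3,0.02,-0.08],[0.37,0.03,0,0.3,0.02,-0.07],[0.37,0.04,0.01,0.3,0.02,-0.08],[0.37,0.04,0.01,0.3,0.02,-0.07],[0.37,0.04,0,0.31,0.02,-0.08],[0.37,0.05,0,0.3,0.02,-0.08],[0.37,0.05,0.01,0.3,0.02,-0.07],[0.36,0.06,0,0.3,0.02,-0.08]],
])

```text
clock: 14.92
eef_pos: [0.4915, -0.0649, 0.227]
tool_rot: [0.727, 0.685, 0.033, 0.038]
ft_force: [0.6, -0.4, -4.8]
grip_width: 0.0195
```

send_rows([
  [[0.37,0.07,-0.01,0.3,0.03,-0.07],[0.36,0.07,0,0.3,0.02,-0.08],[0.38,0.03,0.04,0,0,-0.05],[0.38,0.03,0.05,0,0,-0.05],[0.38,0.04,0.04,0,0,-0.05],[0.38,0.04,0.04,0,0,-0.06],[0.38,0.04,0.05,0,0,-0.05],[0.38,0.05,0.04,0,0,-0.05]],
])

```text
clock: 15.92
eef_pos: [0.5125, 0.0854, 0.2162]
tool_rot: [0.7, 0.714, 0.0, -0.001]
ft_force: [-0.0, -0.3, -4.1]
grip_width: 0.0194
```

send_rows([
  [[0.38,0.05,0.04,0,0,-0.05],[0.38,0.05,0.05,0,0,-0.05],[0.38,0.06,0.04,0,0,-0.05],[0.38,0.06,0.04,0,0,-0.05],[0.38,0.06,0.05,0,0,-0.06],[0.37,0.07,0.04,0,0,-0.05],[0.38,0.07,0.04,0,0,-0.05],[0.37,0.07,0.05,0,0,-0.05]],
])

```text
clock: 16.92
eef_pos: [0.5293, 0.2376, 0.1989]
tool_rot: [0.674, 0.739, 0.0, -0.001]
ft_force: [1.3, 0.2, -5.2]
grip_width: 0.0195
```

send_rows([
  [[0,0,0,0,0,0],[0,0,0,0,0,0]],
])

```text
clock: 17.18
eef_pos: [0.5291, 0.2362, 0.1989]
tool_rot: [0.674, 0.739, -0.0, -0.001]
ft_force: [-1.0, 0.9, -4.7]
grip_width: 0.0197
```

```bash
python3 - <<'E'
from h import *
from workcell import *
np.set_printoptions(precision=4,suppress=True)
o=get_obs();c=camera("wrist");P=wpose(o,c);T=pose(o)
print(o["clock"],o["eef_pos"],o["grip_width"],o["ft_force"]);print(T[:3,:3])
X=cloud(c,P);np.savez("w7.npz",wp=P,T=T,**c);cv2.imwrite("pics/w7.png",c["color"][:,:,::-1])
t=(X-T[:3,3])@T[:3,:3]
# plate top in tool frame: expect z = 41-20=21mm ahead of TCP
m=(abs(t[...,2]-.021)<.008)&(abs(t[...,1])<.042)&(t[...,0]>.02)&(t[...,0]<.063);m[330:]=0
s=t[m];A=np.c_[s[:,0],s[:,1],np.ones(len(s))];k=np.linalg.lstsq(A,s[:,2],rcond=None)[0]
r=s[:,2]-A@k;g=abs(r)<.0015;k=np.linalg.lstsq(A[g],s[g,2],rcond=None)[0];print("plate top in tool: slopes x,y,z0",k,g.sum())
for lo,hi in [(.002,.009),(.020,.030)]:
    m=(X[...,2]>lo)&(X[...,2]<hi)&(X[...,0]>.43)&(X[...,0]<.66)&(X[...,1]>.1)&(X[...,1]<.37);print(lo,m.sum(),np.percentile(X[m],[1,50,99],axis=0))
c=camera("top");X=cloud(c)
m=(X[...,2]>0.017)&(X[...,2]<0.032);m[:,:225]=0;m[:,300:]=0;m[:172]=0;m[235:]=0
cv2.imwrite("pics/t7.png",cv2.resize(c["color"][130:260,200:440,::-1],None,fx=3.2,fy=3.2))
E
```

```text
17.175 [0.5291 0.2362 0.1989] 0.019660567660586714 [-1.0237  0.8926 -4.6877]
[[-0.0911  0.9958 -0.0023]
 [ 0.9958  0.0911  0.0014]
 [ 0.0016 -0.0021 -1.    ]]
plate top in tool: slopes x,y,z0 [ 0.     -0.0029  0.021 ] 10735
0.002 6843 [[0.4635 0.172  0.0028]
 [0.5432 0.3105 0.0046]
 [0.6302 0.3381 0.008 ]]
0.02 1957 [[0.458  0.1358 0.0203]
 [0.6005 0.3228 0.0231]
 [0.6352 0.3445 0.0251]]
```

View pics/w7.png

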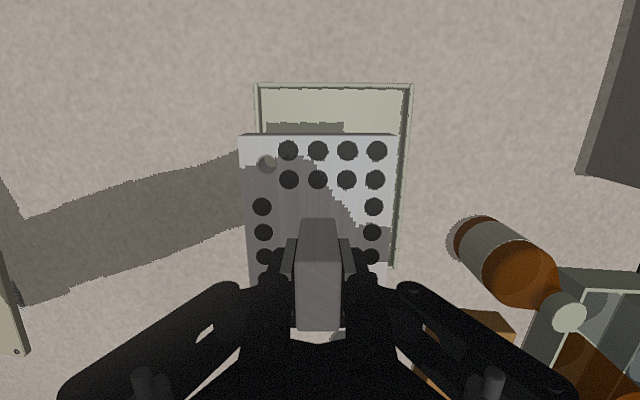

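View pics/t7.png

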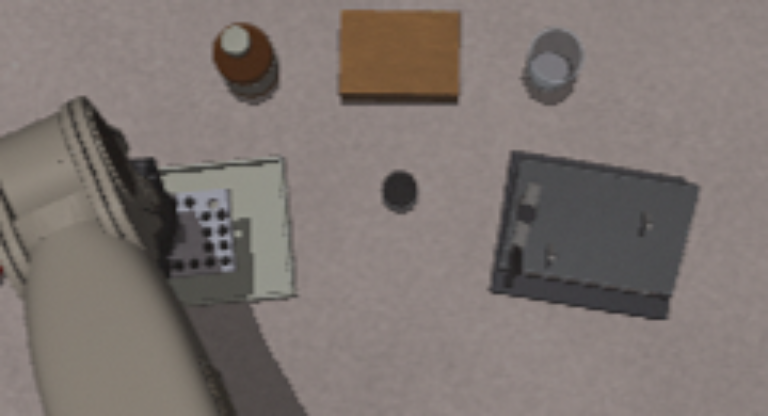

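send_rows([
  [[-0.04,0.16,0.1,0,0,0],[-0.03,0.15,0.3,0,0,0],[0,0,0.5,0,0,0],[0,0,0.5,0,0,0],[0,0,0.5,0,0,0],[0,0,0.4,0,0,0],[0,0,0.3,0,0,0],[0,0,0.2,0,0,0]],
])

```text
clock: 18.27
eef_pos: [0.5445, 0.234, 0.0577]
tool_rot: [0.674, 0.738, -0.0, -0.002]
ft_force: [0.8, -0.1, -4.5]
grip_width: 0.0191
```

send_rows([
  [[0,0,0.1,0,0,0],[0,0,0,0,0,0],[0,0,0,0,0,0]],
])

```text
clock: 18.65
eef_pos: [0.5452, 0.2348, 0.0549]
tool_rot: [0.674, 0.739, 0.001, -0.001]
ft_force: [-0.2, 0.2, -3.8]
grip_width: 0.0193
```

```bash
python3 - <<'E'
from h import *
from workcell import *
np.set_printoptions(precision=4,suppress=True)
o=get_obs();c=camera("wrist");print(o["clock"],o["eef_pos"],o["ft_force"]);print(pose(o)[:3,:3])
cv2.imwrite("pics/w8.png",c["color"][:,:,::-1])
E
```

```text
18.65 [0.5452 0.2348 0.0549] [-0.2177  0.172  -3.7549]
[[-0.0911  0.9958 -0.0004]
 [ 0.9958  0.0911  0.0027]
 [ 0.0028 -0.0002 -1.    ]]
```

View pics/w8.png

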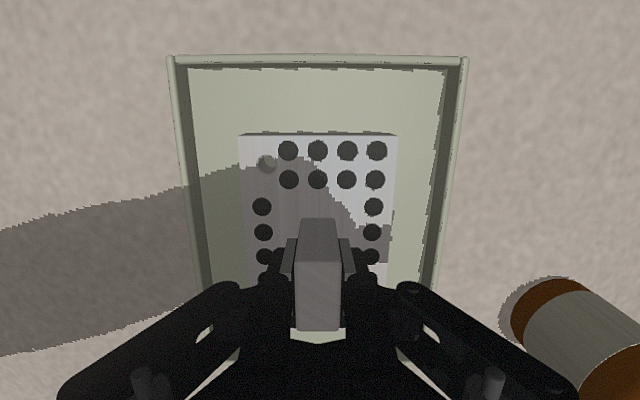

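The plate is inside the tray, aligned and centred with walls at columns 185 and 450. It is about 9 mm above the floor, so I'll lower it gently.

send_rows([
  [[0,0,0.06,0,0,0],[0,0,0.05,0,0,0],[0,0,0.04,0,0,0],[0,0,0.02,0,0,0],[0,0,0,0,0,0]],
])

```text
clock: 19.32
eef_pos: [0.5446, 0.2345, 0.0457]
tool_rot: [0.674, 0.739, 0.0, -0.001]
ft_force: [-0.9, -0.8, -4.0]
grip_width: 0.0192
```

send_rows([
  [[0,0,0.02,0,0,0],[0,0,0,0,0,0]],
])

```text
clock: 19.58
eef_pos: [0.5446, 0.2345, 0.0456]
tool_rot: [0.674, 0.739, 0.0, -0.001]
ft_force: [-4.3, -1.0, 5.7]
grip_width: 0.0192
```

send_rows([
  [[0,0,0,0,0,0],[0,0,0,0,0,0],[0,0,0,0,0,0],[0,0,0,0,0,0],[0,0,0,0,0,0]],
], grip=0.2)

```text
clock: 20.2
eef_pos: [0.5447, 0.2345, 0.0445]
tool_rot: [0.674, 0.739, 0.0, -0.001]
ft_force: [-0.5, 0.3, 1.2]
grip_width: 0.0682
```

send_rows([
  [[0,0,-0.2,0,0,0],[0,0,-0.4,0,0,0],[0,0,-0.6,0,0,0],[0,0,-0.8,0,0,0],[0,0,-0.8,0,0,0],[0,0,-0.4,0,0,0],[0,0,0,0,0,0]],
])

```text
clock: 21.08
eef_pos: [0.5463, 0.2347, 0.2074]
tool_rot: [0.674, 0.739, 0.003, -0.0]
ft_force: [1.0, -0.0, -0.4]
grip_width: 0.0681
```

```bash
python3 - <<'E'
from h import *
from workcell import *
np.set_printoptions(precision=4,suppress=True)
o=get_obs();c=camera("wrist");P=wpose(o,c);T=pose(o);print(o["clock"],o["eef_pos"],o["ft_force"])
cv2.imwrite("pics/w9.png",c["color"][:,:,::-1])
X=cloud(c,P);m=(abs(X[...,2]-.025)<.006)&(abs(X[...,0]-.545)<.038)&(abs(X[...,1]-.2345)<.058);m[300:]=0
s=X[m];A=np.c_[s[:,0]-.545,s[:,1]-.2345,np.ones(len(s))];k=np.linalg.lstsq(A,s[:,2],rcond=None)[0];g=abs(s[:,2]-A@k)<.0015;k=np.linalg.lstsq(A[g],s[g,2],rcond=None)[0];print("plate top slopes,z",k,g.sum())
c=camera("top");cv2.imwrite("pics/t9.png",cv2.resize(c["color"][120:270,200:440,::-1],None,fx=3.2,fy=3.2))
c=camera("side");cv2.imwrite("pics/s9.png",cv2.resize(c["color"][120:320,200:440,::-1],None,fx=2.9,fy=2.9))
print(post(c,c["pose"]))
E
```

```text
21.075 [0.5463 0.2347 0.2074] [ 0.9664 -0.0135 -0.4356]
plate top slopes,z [0.001  0.0005 0.0247] 5367
(np.int64(46), np.float64(1.4000000000000001), array([-0.0287,  0.0942,  0.0571]))
```

View pics/w9.png

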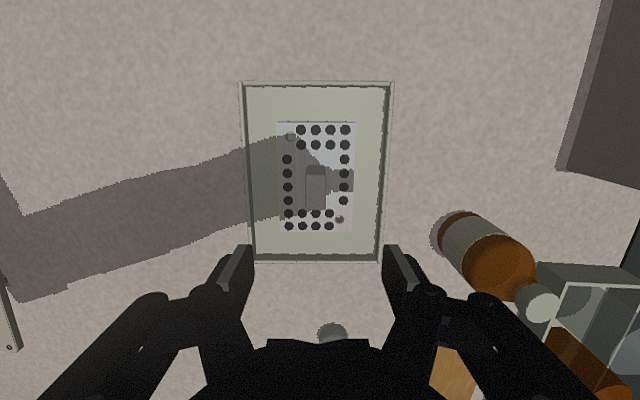

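View pics/s9.png

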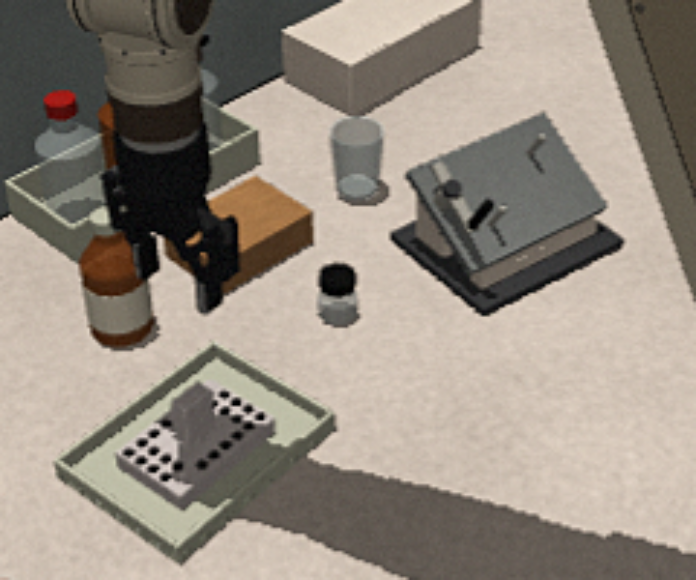

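The plate lies flat in the tray (centre about (316,177) in the wrist view), handle up. In the side view the keeper is still aside at (470,205), and the gripper is clear of everything.

```bash
python3 -c "
from workcell import *
print(job_done())"
```

```text
the job is handed in; nothing more can be done
None
```

The keeper is swung aside, and the vial plate now lies flat in the white tray, handle up and released. I handed the job in at about 21 s of the 59 s allowed.

- **Keeper:** I turned it from 0.15 to about 1.49 rad, close to its 1.5 stop, with only about 3 N of push. A second wrist view after I backed off gave 1.5. The last side view, which is far and coarse, gave about 1.4, still well past the 1.1 that frees the plate.
- **Lift:** I gripped the handle block and raised the plate along the deck normal. Partway up the pins pushed sideways with about 5 N. I stopped and shifted the tool down the slope until the force was only the plate's weight, then took it clear of the pins.
- **Placing:** I lowered the plate to a contact of about 10 N, opened the gripper and backed away. The final wrist view puts the plate's top 24.7 mm above the bench (25 mm expected) with a tilt of at most 0.001 rad. It is well clear of the tray walls all round.
- **Everything else:** In the last side view the bottle, jar, beaker and box look undisturbed. The wrench and screwdriver were outside that cropped view; no step went near them, but I did not check them at the end.

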